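# Build two wax casting trees on their setting stands

## Task

Build up the two wax trees: on the yellow stand put the round dark-green bell cup, then the amber sleeve on the bell, then the red crossbar on top of the sleeve; on the blue stand put the hexagonal dark-green cup, then the turquoise disc on top of it. Keep every piece upright and lower it gently, without dropping it, until it sits fully down over the stub beneath, and leave the maroon wax rabbit standing where it is.

Things in the scene. Friction and masses are not known exactly. Their poses are not given: they have to be found in the camera images.
- stand_yellow: Fixed setting stand: round yellow plate, 100 mm diameter, 10 mm thick, with a round steel locating puck in its middle, 12 mm high (top 22 mm above the bench; 46 mm wide at its foot, 42 at its top). Takes the bell cup over the puck; a seated cup's foot rests on the plate, 10 mm above the bench. Origin: centre of the plate's underside, on the bench; z up.
- stand_blue: Fixed setting stand, the same sizes as the yellow one, but with a blue plate. Takes the hexagonal cup over its puck. Origin: centre of the plate's underside, on the bench; z up.
- bell_mid (a point): Loose round dark-green wax bell cup, upright, 74 mm high in all: round skirt 68 mm wide over the lowest 24 mm, hollow below (opening 56 wide, 16 deep), then a plain round neck 36 mm in diameter from 24 to 62 mm above its foot (grip here, from any side), then a tapered stub on top 12 high (20 wide at its foot, 16 at its tip). About 130 g. The point is on its axis half-way up, 37 mm above its foot; z up.
- hexcup_mid (a point): Loose hexagonal dark-green wax cup, upright, 74 mm high in all: six-sided skirt 68 mm across flats (79 across corners) over the lowest 24 mm, hollow below (56 across flats, 16 deep), then a plain round neck 36 mm in diameter from 24 to 62 mm above its foot (grip here), then a tapered stub on top 12 high (20 wide at its foot, 16 at its tip). About 140 g. The point is on its axis half-way up, 37 mm above its foot; z up.
- sleeve_mid (a point): Loose amber-yellow round wax sleeve, upright, 34 mm in diameter, body 40 mm high, with a tapered stub on top 12 high (20 wide at its foot, 16 at its tip), 52 high in all; socket beneath 26 wide, 16 deep, that fits over a stub. About 50 g. The point is on its axis half-way up, 26 mm above its foot; z up. Its foot rests on the shoulder of the bell's neck, 62 mm above the bell's foot.
- crossbar_mid (a point): Loose red wax crossbar: round hub 34 mm in diameter, 30 mm high, flat on top, with two straight arms 14 mm wide along its own x axis, at mid height, 98 mm over the tips; socket beneath the hub 26 wide, 16 deep. Grip the hub across the bar, along its own y. About 60 g. The point is on the hub's axis half-way up, 15 mm above its foot; x along the bar, z up. Its foot rests on the sleeve's shoulder, 40 mm above the sleeve's foot.
- disc_mid (a point): Loose turquoise wax disc, 48 mm in diameter, 26 mm high, flat on top, socket beneath 26 wide, 16 deep. About 50 g. The point is on its axis half-way up, 13 mm above its foot; z up. Its foot rests on the shoulder of the hexagonal cup's neck, 62 mm above that cup's foot.
- rabbit: Bystander: loose seated rabbit figure in maroon wax, about 103 mm high, 64 mm wide foot, standing among the pieces. Origin: centre of its foot on the bench; z up. To be left alone.

How it is judged:
At the end, for the whole second after the job is handed in: Bell on yellow and hexagonal cup on blue stand, within 10 mm of its axis; sleeve on bell, crossbar on sleeve, disc on hexagonal cup, each within 8 mm of the axis below; all seated within 4 mm in height, upright within 0.1 rad, at rest; rabbit upright (0.15 rad), within 20 mm of its start (horizontal distance between bell_mid and stand_yellow below 0.01 m and z of bell_mid in the frame of stand_yellow between 0.043 and 0.051 m and horizontal distance between hexcup_mid and stand_blue below 0.01 m and z of hexcup_mid in the frame of stand_blue between 0.043 and 0.051 m and horizontal distance between sleeve_mid and bell_mid below 0.008 m and z of sleeve_mid in the frame of bell_mid between 0.047 and 0.055 m and horizontal distance between crossbar_mid and sleeve_mid below 0.008 m and z of crossbar_mid in the frame of sleeve_mid between 0.025 and 0.033 m and horizontal distance between disc_mid and hexcup_mid below 0.008 m and z of disc_mid in the frame of hexcup_mid between 0.034 and 0.042 m and angle between each of bell_mid, hexcup_mid, sleeve_mid, crossbar_mid, disc_mid's own z axis and vertical below 0.1 rad and linear speed of each of bell, hexcup, sleeve, crossbar, disc below 0.02 m/s and distance of rabbit from where it was at the start of the episode below 0.02 m and angle between rabbit's own z axis and vertical below 0.15 rad); the robot touches nothing.
It fails at once if a wax piece is dropped onto its stand or tree (faster than 0.5 m/s within 15 mm of the axis, just above its seat) ((horizontal distance between bell_mid and stand_yellow below 0.015 m and z of bell_mid in the frame of stand_yellow below 0.06 m and linear speed of bell above 0.5 m/s) or (horizontal distance between sleeve_mid and stand_yellow below 0.015 m and z of sleeve_mid in the frame of stand_yellow below 0.12 m and linear speed of sleeve above 0.5 m/s) or (horizontal distance between crossbar_mid and stand_yellow below 0.015 m and z of crossbar_mid in the frame of stand_yellow below 0.15 m and linear speed of crossbar above 0.5 m/s) or (horizontal distance between hexcup_mid and stand_blue below 0.015 m and z of hexcup_mid in the frame of stand_blue below 0.06 m and linear speed of hexcup above 0.5 m/s) or (horizontal distance between disc_mid and stand_blue below 0.015 m and z of disc_mid in the frame of stand_blue below 0.11 m and linear speed of disc above 0.5 m/s)).
It fails at once if the wax rabbit is knocked over or shoved (angle between rabbit's own z axis and vertical above 0.4 rad or distance of rabbit from where it was at the start of the episode above 0.03 m).
It also fails if it takes over 136 s, if anything falls off the work surface, if the arm or the gripper's body presses on something with over 40 N, if the wrist force passes 120 N, or if a joint passes its speed limit or range.

## Robot

A 6-joint arm with a two-finger parallel gripper is mounted at the origin on the work surface. World frame = base frame: x ahead of the robot, y to its left, z up, the work surface at z = 0. Lengths are in m, angles in rad, forces in N, time in s.
With the tool pointing down it reaches from about 0.325 to 0.875 m from the base axis. Payload 4.4 kg.
Tool frame: the origin (TCP) lies at the very end of the fingers, on their centre line; the grasp point (between the pads) lies behind it (robot.tcp_to_grasp is the z of the grasp point in the tool frame, in m); z points along the fingers, y is the line along which they close (so a half turn about z gives the same grasp; the last joint's range is limited). The gripper opens to 85 mm and grips with 20 to 120 N. Pads are 22 mm wide; open, the fingers measure 114 mm over their backs; the gripper's body (76 mm by 85 mm) begins 54 mm behind the grasp point. The pads swing forward as they close: fully open they stand 13 mm farther back than shut.
Start: joints at [1.141, 0.207, 1.542, -0, 1.393, -0.15], TCP at [0.159, 0.553, 0.196] pointing down, gripper open.
Joint ranges: [-2.73, 2.73], [-0.86, 2.22], [0.23, 2.46], [-1.11, 4.25], [0.08, 2.63], [-2.82, 2.82]. Speed limits (rad/s): [2.79, 2.79, 3.14, 3.14, 3.14, 3.14].

## Interface

Orientations are given as a unit quaternion [w, x, y, z].
In Python, from station import status, vision, workorder, robot gives the robot as it stands.
- The arm moves only by the shell command python3 -m inch 'ROWS' [FORCE]. ROWS is JSON, a list of rows, each a list of 3 entries, a list of its own where there are three numbers: the shift along the world's x, y, z in cm, then the turn, a rotation vector about the world's x, y, z in rad, then the opening in per cent of the stroke, from 0 (shut) to 100 (fully open). In form: [[[tx, ty, tz], [wx, wy, wz], fingers], ...]. A call has 1 to 10 rows; each row is the pose to reach, as a shift and turn from the pose commanded when the call began; what a row does not reach only later rows make up. A row lasts 1/12 s, in which the tool goes at most 41.7 mm and 7.16 degrees, less where a joint would pass 70% of its speed; a pose out of reach is approached as far as the arm can. A call with a gripper value outside its range is refused whole. The fingers move at their own pace and stop on an object; FORCE is the grip in N (left out, the last holds). Time passes only in rows, so rows that repeat a pose let the fingers close. It gives the time, the measured TCP pose, the force, the opening and the grip force at its end, in the units of the state.
- status.observe(): the state, without advancing time (a new reading comes with each control period).
- vision.capture(name): name is "scene" or "top"; returns the picture (480x640x3 uint8, blue, green, red); there is no depth.
- vision.get_calibration(name): a dict with "intrinsics" (3x3 intrinsics, pixels), "k1" (the pictures are not rectified: a ray, as slopes to the right and down, at radius r is drawn at 1 + k1 r^2 times it, then the intrinsics apply), "cam_to_world" (4x4, takes a point from camera to world coordinates). Camera axes: x right, y up, looking along -z (the intrinsics and any distortion apply to the point x, -y, -z); pixel columns grow to the right and rows downward; lengths in m; the calibration is good to about 2 mm. A picture is of the moment at which its call begins. get_calibration takes no time and is no camera call.
- workorder.close_job(): hands the job in; it is judged then, once.
Trained networks look in the newest picture that a camera, given by its name, has taken for a name from the list of things; names that differ only in an ending like _2 or _b are one class to them, and where a whole thing is asked for, a point or a joint stands for the part that bears it (a point fixed in the world has none). Each returns a list of dicts, best first, with "confidence" (0 to 1); they miss things now and then, are a little off and sometimes report something else, mostly with a low value. They report only what shows in the picture. A call takes as long as a camera call.
- vision.find_in(camera, query): "rect" ([centre column, centre row, width, height] in pixels, round what is visible of it).
The state is a dict: "time_s": time; "joint_positions": joint angles; "qvel": joint speeds; "tau": joint torques, N m; "tcp_pos": TCP position; "eef_rot": TCP orientation; "ft_force": force on the tool from outside, world axes, zero at the start; "torque": the same for the moment, N m; "opening": finger opening in m; "gripper_force": force on a finger pad.
Only numpy, scipy, OpenCV 4.12 (cv2) and the standard library are available. Lean on these libraries where they do the work, as an engineer would, in place of code of your own. Each camera call takes 0.05 s, during which the arm holds its last target. There are 200 camera calls.

## Working session

There is one attempt and no reset: what is moved stays moved. The work goes in short steps, Python scripts to look and compute and a shell command to move; the robot and the scene stay as the last step left them, time stands still between calls to the robot, and variables do not carry over. Pictures are saved under pics/ and viewed, at most 14 in all, crops included, and the job is handed in when it is done.

```bash
ls; mkdir -p pics
python3 - <<'E'
from station import status, vision, workorder, robot
import cv2
print(status.observe()); print(robot.tcp_to_grasp)
for c in("scene","top"):
    cv2.imwrite(f"pics/{c}0.png",vision.capture(c)); k=vision.get_calibration(c); print(c,k)
    for q in["stand_yellow","stand_blue","bell_mid","hexcup_mid","sleeve_mid","crossbar_mid","disc_mid","rabbit"]:
        print(q,[([round(v) for v in d["rect"]],round(d["confidence"],2)) for d in vision.find_in(c,q)[:3]])
E
```

```text
pics
{'time_s': 0.0, 'joint_positions': array([ 1.14048261e+00,  2.07453538e-01,  1.54298265e+00,  2.71796741e-05,
        1.39347097e+00, -1.50512655e-01]), 'qvel': array([-7.42744268e-05, -4.89654645e-04, -1.88082356e-04, -5.71979714e-04,
       -2.45716597e-04,  3.30170949e-04]), 'tau': array([-3.00061799e-06, -3.83045840e+01, -2.91589898e+01, -4.14892284e-04,
        1.08475972e-02, -9.85342581e-07]), 'tcp_pos': array([0.15844868, 0.55186338, 0.19509319]), 'eef_rot': array([-3.44190323e-04,  1.39446914e-01,  9.90228872e-01, -1.10496136e-03]), 'ft_force': array([-0.28225285,  0.65644686, -0.2315937 ]), 'torque': array([-0.00883311,  0.0760808 , -0.04479178]), 'gripper_force': 0.0, 'opening': 0.08520825644183562}
-0.0187
scene {'intrinsics': array([[449.60927021,   0.        , 320.61153534],
       [  0.        , 449.60927021, 244.08632362],
       [  0.        ,   0.        ,   1.        ]]), 'k1': -0.08323307838239885, 'cam_to_world': array([[ 0.32322269, -0.71712745,  0.61745876,  1.12708062],
       [ 0.94627053,  0.25179231, -0.2029106 , -0.19066429],
       [-0.00995861,  0.6
[... 552 characters left out ...]
.        , 475.12598068, 229.09416047],
       [  0.        ,   0.        ,   1.        ]]), 'k1': -0.10006977100198416, 'cam_to_world': array([[ 0.0211854 ,  0.99882693, -0.04354232,  0.49116775],
       [-0.99921471,  0.02261202,  0.03253691,  0.01948349],
       [ 0.03348333,  0.04281882,  0.99852161,  1.08179617],
       [ 0.        ,  0.        ,  0.        ,  1.        ]])}
stand_yellow [([231, 274, 22, 41], 0.22)]
stand_blue [([122, 256, 47, 47], 0.84)]
bell_mid [([298, 283, 31, 25], 0.79)]
hexcup_mid [([394, 280, 38, 32], 0.66)]
sleeve_mid [([408, 196, 17, 18], 0.55)]
crossbar_mid []
disc_mid [([210, 182, 20, 23], 0.73)]
rabbit [([307, 175, 26, 35], 0.61), ([298, 282, 30, 26], 0.42)]
```

View pics/top0.png

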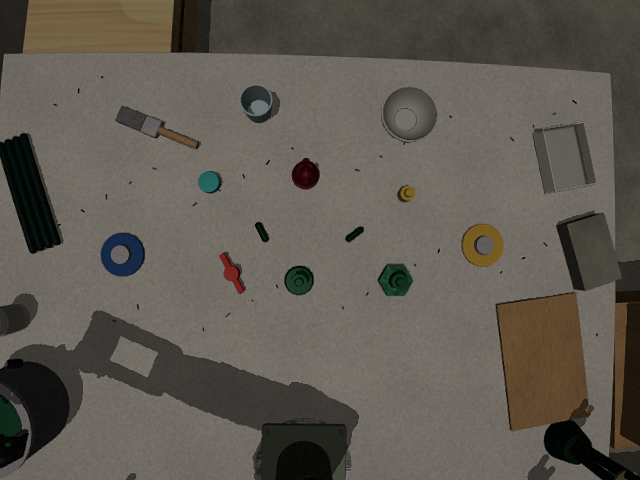

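View pics/scene0.png

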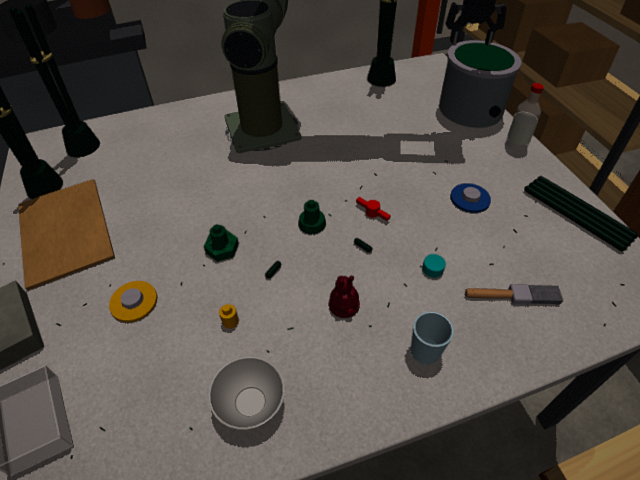

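```bash
cat > h.py <<'E'
import numpy as np, cv2
from scipy.optimize import least_squares
from station import status, vision, robot
S=8
def proj(cam,P):
    k=vision.get_calibration(cam); T=np.linalg.inv(k["cam_to_world"]); p=np.asarray(P)@T[:3,:3].T+T[:3,3]
    u=np.c_[p[:,0]/-p[:,2],-p[:,1]/-p[:,2]]; u=u*(1+k["k1"]*(u**2).sum(1,keepdims=True))
    K=k["intrinsics"]; return u@K[:2,:2].T+K[:2,2]
def cyl(r0,r1,z0,z1,n=48,a0=0):
    a=np.arange(n)*2*np.pi/n+a0; return np.vstack([np.c_[r*np.cos(a),r*np.sin(a),0*a+z] for r,z in((r0,z0),(r1,z1))])
def box(x,y,z0,z1): return np.array([[i,j,k] for i in(-x,x) for j in(-y,y) for k in(z0,z1)],float)
st=lambda z:cyl(.010,.008,z,z+.012)
M=dict(stand=[cyl(.05,.05,0,.01)],bell=[cyl(.034,.034,0,.024),cyl(.018,.018,.024,.062),st(.062)],
 hexcup=[cyl(.0393,.0393,0,.024,6),cyl(.018,.018,.024,.062),st(.062)],
 sleeve=[cyl(.017,.017,0,.04),st(.04)],crossbar=[cyl(.017,.017,0,.03),box(.049,.007,.008,.022)],disc=[cyl(.024,.024,0,.026)],rabbit=[cyl(.032,.02,0,.09)])
H=dict(bell=(65,90),hexcup=(65,90),sleeve=(14,30),crossbar=(-6,6),disc=(78,98),yellow=(14,32),blue=(100,125),rabbit=(-12,6))
def sil(cam,parts,x,y,z,yaw,o):
    im=np.zeros((120*S,120*S),np.uint8); c,s=np.cos(yaw),np.sin(yaw)
    for p in parts:
        q=p@np.array([[c,s,0],[-s,c,0],[0,0,1]])+[x,y,z]
        cv2.fillConvexPoly(im,cv2.convexHull(np.round((proj(cam,q)-o+.5)*S).astype(np.int32)),255)
    return im
def stats(m,s=1):
    m=cv2.moments(m,True); return np.array([m["m10"]/m["m00"],m["m01"]/m["m00"]])/s,m["m00"]/s/s,.5*np.arctan2(2*m["mu11"],m["mu20"]-m["mu02"])
def mask(img,name,c,smin=110,hull=False):
    o=np.round(c).astype(int)-60; pad=cv2.copyMakeBorder(img,60,60,60,60,cv2.BORDER_CONSTANT)
    w=pad[o[1]+60:o[1]+180,o[0]+60:o[0]+180]; h=cv2.cvtColor(w,cv2.COLOR_BGR2HSV).astype(int)
    a,b=H[name]; hh=h[...,0]; hh=np.where(hh>150,hh-180,hh)
    m=((hh>=a)&(hh<=b)&(h[...,1]>smin)&(h[...,2]>25)).astype(np.uint8)
    n,l,stt,cen=cv2.connectedComponentsWithStats(m)
    sc=[stt[i,4]-4*np.hypot(*(cen[i]-60)) for i in range(1,n)]; m=(l==1+int(np.argmax(sc))).astype(np.uint8)
    if hull: cv2.fillConvexPoly(m,cv2.convexHull(cv2.findNonZero(m)),1)
    return m,o
def fit(imgs,name,pix,z=0,yaw=0,xy0=(.45,0)):
    parts=M["stand" if name in("yellow","blue") else name]; obs={}
    for c in pix: obs[c]=mask(imgs[c],name,pix[c],hull=name in("yellow","blue"))
    def res(v):
        return np.concatenate([(stats(sil(c,parts,v[0],v[1],z,yaw,obs[c][1]),S)[0]-stats(obs[c][0])[0]) for c in pix])
    mid=lambda v:np.concatenate([proj(c,[[v[0],v[1],z+.02]])[0]-pix[c] for c in pix])
    v0=least_squares(mid,xy0).x; r=least_squares(res,v0,diff_step=.01,x_scale=.1)
    for c in pix: print(name,c,"area obs/model",stats(obs[c][0])[1],round(stats(sil(c,parts,*r.x,z,yaw,obs[c][1]),S)[1]),"ang",round(stats(obs[c][0])[2],3),round(stats(sil(c,parts,*r.x,z,yaw,obs[c][1]),S)[2],3))
    print(name,"xy",np.round(r.x,4),"res px",np.round(r.fun,2)); return r.x
E
cat > m0.py <<'E'
from h import *
imgs={c:cv2.imread(f"pics/{c}0.png") for c in("scene","top")}
P=dict(yellow=((132,302),(483,245)),blue=((470,198),(122,255)),bell=((312,218),(299,280)),hexcup=((222,242),(396,280)),sleeve=((230,317),(407,194)),crossbar=((372,208),(232,273)),disc=((434,266),(209,182)),rabbit=((344,298),(306,174)))
for n,(a,b) in P.items():
    best=fit(imgs,n,dict(scene=a,top=b),yaw=0 if n!="crossbar" else -.35)
E
python3 m0.py
```

```text
yellow scene area obs/model 1570.0 1609 ang -0.485 -0.472
yellow top area obs/model 1447.0 1473 ang 1.148 1.038
yellow xy [ 0.5115 -0.4048] res px [0.49 0.02 0.56 0.06]
blue scene area obs/model 895.0 972 ang 0.275 0.245
blue top area obs/model 1480.0 1561 ang -1.043 -0.444
blue xy [0.4722 0.4231] res px [ 0.41 -0.04  0.34  0.19]
bell scene area obs/model 121.0 779 ang -0.005 1.534
bell top area obs/model 491.0 750 ang 0.834 -1.491
bell xy [0.4233 0.0208] res px [ 0.15 -1.82  0.68 -1.14]
hexcup scene area obs/model 389.0 908 ang -0.151 1.298
hexcup top area obs/model 690.0 854 ang 0.274 0.473
hexcup xy [ 0.4238 -0.198 ] res px [0.5  1.19 0.15 0.98]
sleeve scene area obs/model 371.0 398 ang 1.313 1.276
sleeve top area obs/model 214.0 242 ang -0.534 -0.479
sleeve xy [ 0.6235 -0.219 ] res px [0.62 0.07 0.66 0.2 ]
crossbar scene area obs/model 386.0 333 ang 0.559 1.522
crossbar top area obs/model 388.0 418 ang 1.095 -1.189
crossbar xy [0.4359 0.1703] res px [ 0.46 -0.02  0.39  0.24]
disc scene area obs/model 417.0 479 ang -1.491 -1.254
disc top area obs/model 348.0 412 ang 0.998 0.596
disc xy [0.6399 0.2274] res px [0.71 0.06 0.61 0.43]
rabbit scene area obs/model 423.0 1163 ang 0.157 -1.516
rabbit top area obs/model 466.0 643 ang 1.242 -1.532
rabbit xy [0.6661 0.0126] res px [-0.11 -3.31  1.05 -2.92]
```

```bash
sed -i 's|return np.array(\[m\["m10"\]/m\["m00"\],m\["m01"\]/m\["m00"\]\])/s,|return (np.array([m["m10"]/m["m00"],m["m01"]/m["m00"]])+.5)/s-.5,|; s/h\[...,2\]>25/h[...,2]>(12 if name in("bell","hexcup","rabbit") else 25)/; s/bell=(65,90),hexcup=(65,90)/bell=(60,95),hexcup=(60,95)/' h.py; sed -i 's/-.35/.475/' m0.py; python3 m0.py
python3 - <<'E'
import cv2
t=cv2.imread("pics/top0.png"); s=cv2.imread("pics/scene0.png")
h=cv2.cvtColor(s,cv2.COLOR_BGR2HSV); print(h[200:236:3,312].tolist()); print(h[225:260:3,220].tolist())
E
```

```text
yellow scene area obs/model 1570.0 1608 ang -0.485 -0.471
yellow top area obs/model 1447.0 1473 ang 1.148 1.04
yellow xy [ 0.5115 -0.4049] res px [ 0.03 -0.42  0.17 -0.37]
blue scene area obs/model 895.0 974 ang 0.275 0.243
blue top area obs/model 1480.0 1561 ang -1.043 -0.421
blue xy [0.4723 0.4228] res px [-0.09 -0.41  0.03 -0.29]
bell scene area obs/model 456.0 779 ang -1.566 1.533
bell top area obs/model 587.0 750 ang 1.257 -1.457
bell xy [0.4223 0.0199] res px [ 0.17 -0.21  0.21 -0.06]
hexcup scene area obs/model 636.0 912 ang 1.252 1.291
hexcup top area obs/model 742.0 853 ang 0.178 0.431
hexcup xy [ 0.4258 -0.1989] res px [0.09 0.03 0.09 0.02]
sleeve scene area obs/model 371.0 398 ang 1.313 1.275
sleeve top area obs/model 214.0 242 ang -0.534 -0.48
sleeve xy [ 0.6236 -0.2192] res px [ 0.16 -0.33  0.29 -0.27]
crossbar scene area obs/model 386.0 436 ang 0.559 0.579
crossbar top area obs/model 388.0 427 ang 1.095 1.121
crossbar xy [0.436  0.1698] res px [ 0.12 -0.55  0.23 -0.23]
disc scene area obs/model 417.0 479 ang -1.491 -1.249
disc top area obs/model 348.0 412 ang 0.998 0.607
disc xy [0.6401 0.2271] res px [ 0.21 -0.27  0.27 -0.1 ]
rabbit scene area obs/model 945.0 1162 ang -1.538 -1.52
rabbit top area obs/model 601.0 642 ang -1.477 -1.499
rabbit xy [0.6647 0.0092] res px [ 0.34 -1.29  0.89 -1.05]
[[68, 144, 39], [74, 248, 34], [81, 221, 15], [75, 248, 38], [74, 255, 11], [78, 237, 14], [65, 255, 12], [69, 255, 13], [65, 235, 13], [68, 191, 16], [70, 255, 12], [71, 97, 21]]
[[70, 110, 51], [73, 255, 14], [78, 204, 15], [76, 248, 37], [73, 219, 14], [69, 255, 7], [75, 182, 14], [76, 237, 14], [72, 255, 13], [76, 244, 48], [73, 209, 11], [74, 255, 13]]
```

```bash
sed -i 's/(12 if name/(4 if name/' h.py; python3 m0.py | grep -E "bell|hexcup|rabbit"; python3 -c "
from h import *
print(proj('top',[[.4223,.0199,.074],[.4258,-.1989,.074]]),proj('scene',[[.4223,.0199,.074],[.4258,-.1989,.074]]))
ims=[]
for c,l in(('top',((299,280),(396,280))),('scene',((312,218),(222,242)))):
    t=cv2.imread(f'pics/{c}0.png')
    for x,y in l: ims.append(cv2.convertScaleAbs(cv2.resize(t[y-30:y+30,x-30:x+30],(300,300),interpolation=0),alpha=2))
cv2.imwrite('pics/crop.png',np.vstack([np.hstack(ims[:2]),np.hstack(ims[2:])]))"
```

```text
bell scene area obs/model 629.0 779 ang 1.57 1.533
bell top area obs/model 614.0 748 ang -1.174 -1.466
bell xy [0.4233 0.0196] res px [ 0.17 -0.45  0.31 -0.23]
hexcup scene area obs/model 836.0 912 ang 1.383 1.282
hexcup top area obs/model 769.0 853 ang 0.266 0.433
hexcup xy [ 0.427  -0.1988] res px [ 0.1  -0.58  0.25 -0.39]
rabbit scene area obs/model 945.0 1162 ang -1.538 -1.52
rabbit top area obs/model 601.0 642 ang -1.477 -1.499
rabbit xy [0.6647 0.0092] res px [ 0.34 -1.29  0.89 -1.05]
[[298.4915047  282.02779067]
 [401.02335024 282.15934168]] [[311.10497582 200.61208707]
 [215.63818034 225.29158784]]
```

View pics/crop.png

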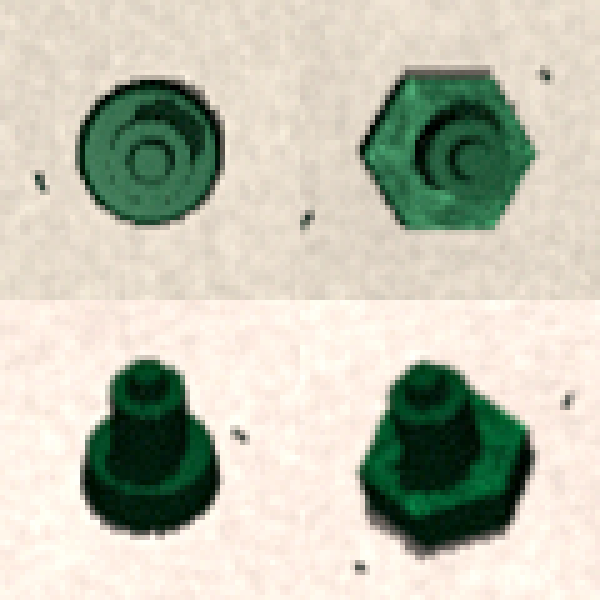

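```bash
python3 -m inch '[[[13,-26.6,-3],[0,0,0],100],[[13,-26.6,-3],[0,0,0],100],[[13,-26.6,-3],[0,0,0],100],[[13,-26.6,-3],[0,0,0],100],[[13,-26.6,-3],[0,0,0],100],[[13,-26.6,-3],[0,0,0],100],[[13,-26.6,-3],[0,0,0],100],[[13,-26.6,-3],[0,0,0],100]]' 40
python3 -m inch '[[[13.5,-26.6,-4],[0,0,0],100],[[13.5,-26.6,-4],[0,0,0],100],[[13.5,-26.6,-4],[0,0,0],100],[[13.5,-26.6,-4],[0,0,0],100],[[13.5,-26.6,-4],[0,0,0],100],[[13.5,-26.6,-4],[0,0,0],100],[[13.5,-26.6,-4],[0,0,0],100],[[13.5,-26.6,-4],[0,0,0],100],[[13.5,-26.6,-4],[0,0,0],100],[[13.5,-26.6,-4],[0,0,0],100]]'
```

```text
time_s: 1.57
tcp_pos: [0.2904, 0.2816, 0.1656]
eef_rot: [0.0, 0.143, 0.99, -0.002]
ft_force: [0.0, 0.4, -0.1]
opening: 0.085
gripper_force: 0.0
time_s: 2.4
tcp_pos: [0.4236, 0.021, 0.1262]
eef_rot: [-0.001, 0.14, 0.99, 0.0]
ft_force: [0.8, 0.0, 0.8]
opening: 0.0854
gripper_force: 0.0
```

```bash
python3 -m inch '[[[0,-0.1,-3],[0,0,0],100],[[0,-0.1,-6],[0,0,0],100],[[0,-0.1,-8],[0,0,0],100],[[0,-0.1,-9.5],[0,0,0],100],[[0,-0.1,-9.5],[0,0,0],100],[[0,-0.1,-9.5],[0,0,0],30],[[0,-0.1,-9.5],[0,0,0],30],[[0,-0.1,-9.5],[0,0,0],30],[[0,-0.1,-9.5],[0,0,0],30],[[0,-0.1,-9.5],[0,0,0],30]]' 40
python3 -m inch '[[[0,0,0],[0,0,0],30],[[0,0,0],[0,0,0],30],[[0,0,0],[0,0,0],30],[[0,0,0],[0,0,0],30],[[0,0,0],[0,0,0],30],[[0,0,0],[0,0,0],30]]'
```

```text
time_s: 3.23
tcp_pos: [0.4248, 0.0196, 0.0324]
eef_rot: [0.001, 0.139, 0.99, 0.0]
ft_force: [0.7, -0.7, 0.3]
opening: 0.0266
gripper_force: 0.0
time_s: 3.73
tcp_pos: [0.4238, 0.0196, 0.0312]
eef_rot: [-0.0, 0.14, 0.99, -0.0]
ft_force: [0.1, 0.3, -0.8]
opening: 0.0254
gripper_force: 0.0
```

Run:
```python
from h import *
a,b=vision.capture("scene"),vision.capture("top")
cv2.imwrite("pics/a1.png",cv2.convertScaleAbs(np.hstack([cv2.resize(a[120:280,240:400],(400,400)),cv2.resize(b[200:360,220:380],(400,400))]),alpha=2))
```

```text
(no output)
```

View pics/a1.png

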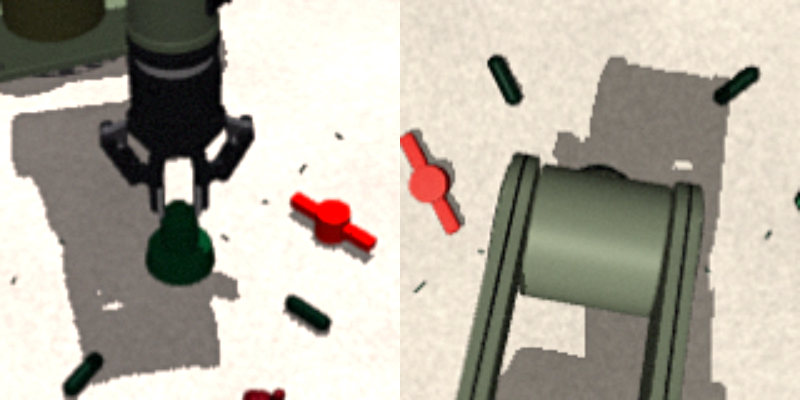

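Run:
```python
from h import *
a=vision.capture("scene")
cv2.imwrite("pics/a2.png",cv2.convertScaleAbs(cv2.resize(a[160:240,272:352],(600,600),interpolation=cv2.INTER_CUBIC),alpha=4))
print(status.observe()["tcp_pos"],status.observe()["joint_positions"])
for z in(.03,.05,.07,.08): print(z,proj("scene",[[.4238,.0196,z],[.38,.0196,z],[.36,.0196,z]]).round(1).tolist())
```

```text
[0.42376683 0.01963147 0.03121962] [-1.58320948e-01  1.08738376e-01  2.04284762e+00 -9.59138918e-06
  9.90165883e-01 -1.44926089e+00]
0.03 [[311.7, 214.7], [306.0, 202.3], [303.5, 196.9]]
0.05 [[311.5, 208.6], [305.7, 196.2], [303.2, 190.8]]
0.07 [[311.2, 202.4], [305.4, 190.0], [302.8, 184.5]]
0.08 [[311.1, 199.2], [305.2, 186.8], [302.7, 181.3]]
```

View pics/a2.png

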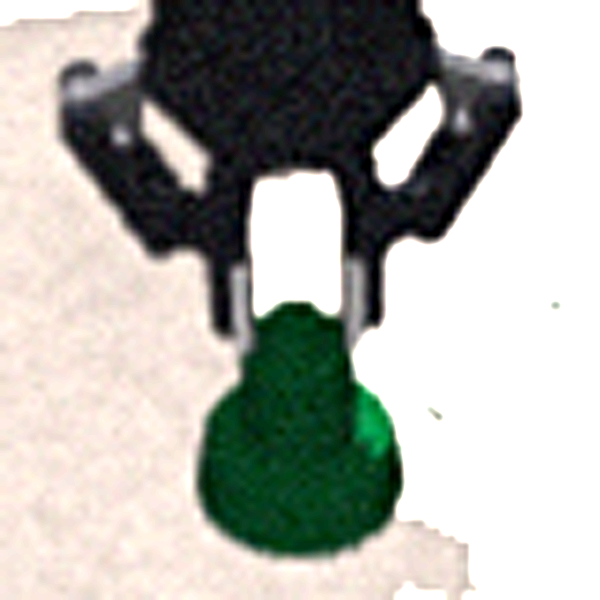

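```bash
python3 -m inch '[[[0,0,0],[0,0,0],20],[[0,0,0],[0,0,0],20],[[0,0,0],[0,0,0],16],[[0,0,0],[0,0,0],16],[[0,0,0],[0,0,0],16],[[0,0,0],[0,0,0],16]]' 20
```

```text
time_s: 4.38
tcp_pos: [0.4239, 0.0195, 0.0314]
eef_rot: [0.0, 0.139, 0.99, -0.0]
ft_force: [-0.8, -2.4, 1.8]
opening: 0.016
gripper_force: 19.4
```

Run:
```python
from h import *
a=vision.capture("scene")
cv2.imwrite("pics/a3.png",cv2.convertScaleAbs(cv2.resize(a[160:240,272:352],(600,600),interpolation=cv2.INTER_CUBIC),alpha=4))
```

```text
(no output)
```

View pics/a3.png

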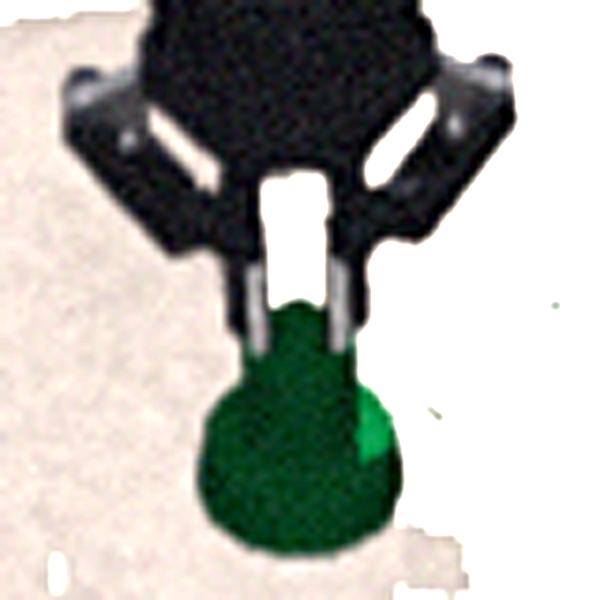

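```bash
python3 -m inch '[[[0,0,0],[0,0,0],100],[[0,0,0],[0,0,0],100],[[0,0,0],[0,0,0],100],[[0,0,0],[0,0,0],100],[[0,0,0],[0,0,0],100],[[0,0,0],[0,0,0],100],[[0,0,-1],[0,0,0],100],[[0,0,-2],[0,0,0],100],[[0,0,-2.5],[0,0,0],100],[[0,0,-2.5],[0,0,0],100]]' 40
python3 -m inch '[[[0,0,0],[0,0,0],100],[[0,0,0],[0,0,0],30],[[0,0,0],[0,0,0],30],[[0,0,0],[0,0,0],30],[[0,0,0],[0,0,0],30],[[0,0,0],[0,0,0],30],[[0,0,0],[0,0,0],30]]' 40
python3 - <<'E'
from h import *
a=vision.capture("scene")
cv2.imwrite("pics/a4.png",cv2.convertScaleAbs(cv2.resize(a[160:240,272:352],(600,600),interpolation=cv2.INTER_CUBIC),alpha=4))
E
```

```text
time_s: 5.27
tcp_pos: [0.4217, 0.02, 0.0042]
eef_rot: [-0.002, 0.139, 0.99, 0.0]
ft_force: [-1.3, -0.5, -0.1]
opening: 0.0853
gripper_force: 0.0
time_s: 5.85
tcp_pos: [0.4242, 0.0195, 0.0068]
eef_rot: [0.0, 0.139, 0.99, -0.0]
ft_force: [-1.0, -0.6, 4.5]
opening: 0.0345
gripper_force: 39.8
```

View pics/a4.png

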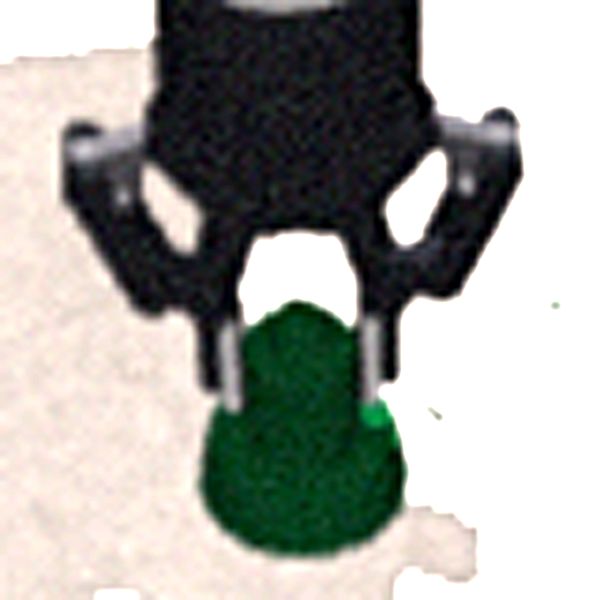

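```bash
python3 -m inch '[[[0,0,0],[0,0,0],25],[[0,0,0],[0,0,0],25],[[0,0,1],[0,0,0],25],[[0,0,3],[0,0,0],25],[[0,0,5],[0,0,0],25],[[0,0,7],[0,0,0],25],[[0,0,9],[0,0,0],25],[[0,0,10],[0,0,0],25],[[0,0,10],[0,0,0],25]]' 60
python3 -m inch '[[[0.5,-2,0],[0,0,0],25],[[1,-5,0],[0,0,0],25],[[2,-9,0],[0,0,0],25],[[2.7,-13,0],[0,0,0],25],[[3.5,-17,0],[0,0,0],25],[[4.4,-21,0],[0,0,0],25],[[5.2,-25,0],[0,0,0],25],[[6,-29,0],[0,0,0],25],[[6.8,-33,0],[0,0,0],25],[[7.5,-36,0],[0,0,0],25]]'
python3 -m inch '[[[0.5,-3,0],[0,0,0],25],[[1,-5,0],[0,0,0],25],[[1.2,-6,0],[0,0,0],25],[[1.3,-6.4,0],[0,0,0],25],[[1.3,-6.4,0],[0,0,0],25],[[1.3,-6.4,0],[0,0,0],25],[[1.3,-6.4,0],[0,0,0],25],[[1.3,-6.4,0],[0,0,0],25]]'
python3 - <<'E'
from h import *
a,b=vision.capture("scene"),vision.capture("top")
cv2.imwrite("pics/a5.png",cv2.convertScaleAbs(np.hstack([cv2.resize(a[220:340,72:192],(400,400)),cv2.resize(b[185:305,423:543],(400,400))]),alpha=2.5))
E
```

```text
time_s: 6.65
tcp_pos: [0.426, 0.0194, 0.1088]
eef_rot: [0.003, 0.139, 0.99, -0.0]
ft_force: [0.3, -0.5, -1.5]
opening: 0.034
gripper_force: 60.0
time_s: 7.48
tcp_pos: [0.4979, -0.3431, 0.1041]
eef_rot: [-0.001, 0.14, 0.99, 0.0]
ft_force: [-0.1, -0.0, -1.0]
opening: 0.034
gripper_force: 60.2
time_s: 8.15
tcp_pos: [0.5118, -0.4028, 0.1063]
eef_rot: [-0.0, 0.139, 0.99, 0.0]
ft_force: [0.5, -0.5, -1.8]
opening: 0.0337
gripper_force: 60.2
```

View pics/a5.png

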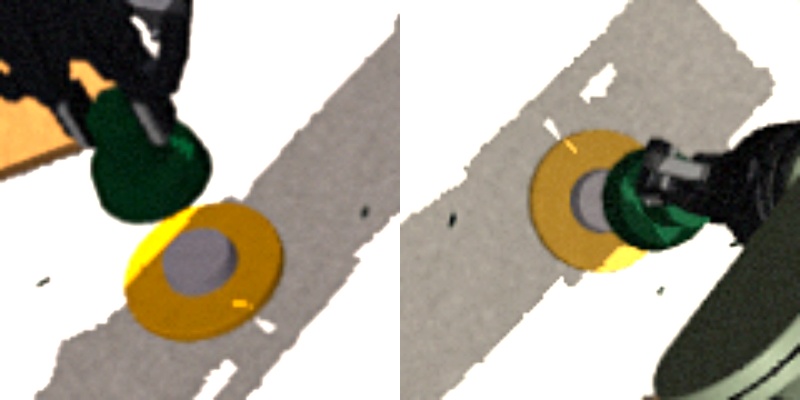

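Run:
```python
from h import *
# observed skirt extents, from crop px /3.333
for n,c,o in(("scene","scene",(72,220)),("top","top",(423,185))):
    q=proj(c,cyl(.034,.034,0,.024)+[.5118,-.4028,.0995]); q=(q-o)*400/120
    print(c,q.min(0).round(),q.max(0).round())
    im=cv2.imread("pics/a5.png")[:, :400] if c=="scene" else cv2.imread("pics/a5.png")[:,400:]
    h=cv2.cvtColor(im,cv2.COLOR_BGR2HSV); m=((h[...,0]>55)&(h[...,0]<95)&(h[...,1]>130)&(h[...,2]>20)).astype(np.uint8)
    k,l,s,_=cv2.connectedComponentsWithStats(m); print(s[1+np.argmax(s[1:,4])])
```

```text
scene [ 78. 105.] [211. 224.]
[  85   89  124  132 9523]
top [200. 141.] [319. 250.]
[ 204  151  107   98 4249]
```

```bash
python3 -m inch '[[[0,-0.2,-1],[0,0,0],25],[[0,-0.2,-2.5],[0,0,0],25],[[0,-0.2,-4],[0,0,0],25],[[0,-0.2,-5.5],[0,0,0],25],[[0,-0.2,-6.5],[0,0,0],25],[[0,-0.2,-7],[0,0,0],25],[[0,-0.2,-7.5],[0,0,0],25],[[0,-0.2,-8],[0,0,0],25],[[0,-0.2,-8.3],[0,0,0],25],[[0,-0.2,-8.3],[0,0,0],25]]'
python3 -m inch '[[[0,0,-0.2],[0,0,0],25],[[0,0,-0.4],[0,0,0],25],[[0,0,-0.6],[0,0,0],25],[[0,0,-0.7],[0,0,0],25],[[0,0,-0.7],[0,0,0],25],[[0,0,-0.7],[0,0,0],25],[[0,0,-0.7],[0,0,0],25],[[0,0,-0.7],[0,0,0],25]]'
```

```text
time_s: 9.08
tcp_pos: [0.5117, -0.4063, 0.023]
eef_rot: [-0.0, 0.139, 0.99, 0.0]
ft_force: [0.3, -0.6, -1.4]
opening: 0.0334
gripper_force: 60.2
time_s: 9.75
tcp_pos: [0.512, -0.4066, 0.017]
eef_rot: [0.0, 0.139, 0.99, -0.0]
ft_force: [-1.5, 1.3, 4.0]
opening: 0.0341
gripper_force: 60.5
```

```bash
python3 -m inch '[[[0,0,0],[0,0,0],100],[[0,0,0],[0,0,0],100],[[0,0,0],[0,0,0],100],[[0,0,0],[0,0,0],100],[[0,0,0],[0,0,0],100],[[0,0,2],[0,0,0],100],[[0,0,5],[0,0,0],100],[[0,0,8],[0,0,0],100],[[0,0,10],[0,0,0],100],[[0,0,10],[0,0,0],100]]' 40
python3 -m inch '[[[2,3,0],[0,0,0],100],[[4,7,0],[0,0,0],100],[[6,10,0],[0,0,0],100],[[8,13,0],[0,0,0],100],[[10,17,0],[0,0,0],100],[[11.2,18.7,0],[0,0,0],100],[[11.2,18.7,0],[0,0,0],100],[[11.2,18.7,0],[0,0,0],100],[[11.2,18.7,0],[0,0,0],100],[[11.2,18.7,0],[0,0,0],100]]'
python3 - <<'E'
from h import *
im={c:vision.capture(c) for c in("scene","top")}
p=[.5118,-.4055,.047]
fit(im,"bell",{c:proj(c,[p])[0] for c in im},z=.01)
E
```

```text
time_s: 10.58
tcp_pos: [0.515, -0.4096, 0.123]
eef_rot: [0.005, 0.139, 0.99, -0.004]
ft_force: [-0.1, 0.1, 0.7]
opening: 0.0855
gripper_force: 0.0
time_s: 11.42
tcp_pos: [0.6229, -0.2206, 0.1157]
eef_rot: [-0.001, 0.14, 0.99, -0.0]
ft_force: [-0.7, -0.9, 0.6]
opening: 0.0853
gripper_force: 0.0
bell scene area obs/model 870.0 1066 ang 1.053 0.894
bell top area obs/model 1.0 797 ang 0.0 0.062
bell xy [ 0.4905 -0.4443] res px [-19.09  -3.6  -20.93  -4.22]
```

```bash
python3 -m inch '[[[0,0.1,-3],[0,0,0],100],[[0,0.1,-6],[0,0,0],100],[[0,0.1,-8],[0,0,0],100],[[0,0.1,-10],[0,0,0],100],[[0,0.1,-11.5],[0,0,0],100],[[0,0.1,-12.5],[0,0,0],100],[[0,0.1,-13.2],[0,0,0],100],[[0,0.1,-13.6],[0,0,0],100],[[0,0.1,-13.6],[0,0,0],100],[[0,0.1,-13.6],[0,0,0],100]]' 40
python3 - <<'E'
from h import *
im={c:vision.capture(c) for c in("scene",)}
fit(im,"bell",{c:proj(c,[[.512,-.406,.047]])[0] for c in im},z=.01)
cv2.imwrite("pics/a6.png",cv2.convertScaleAbs(np.hstack([cv2.resize(im["scene"][265:345,190:270],(400,400)),cv2.resize(im["scene"][250:330,92:172],(400,400))]),alpha=2.5))
E
```

```text
time_s: 12.35
tcp_pos: [0.6246, -0.2188, -0.0188]
eef_rot: [0.001, 0.139, 0.99, -0.0]
ft_force: [-0.2, -1.3, 0.1]
opening: 0.0852
gripper_force: 0.0
bell scene area obs/model 868.0 1073 ang 1.055 0.953
bell xy [ 0.5126 -0.4061] res px [-0. -0.]
```

View pics/a6.png

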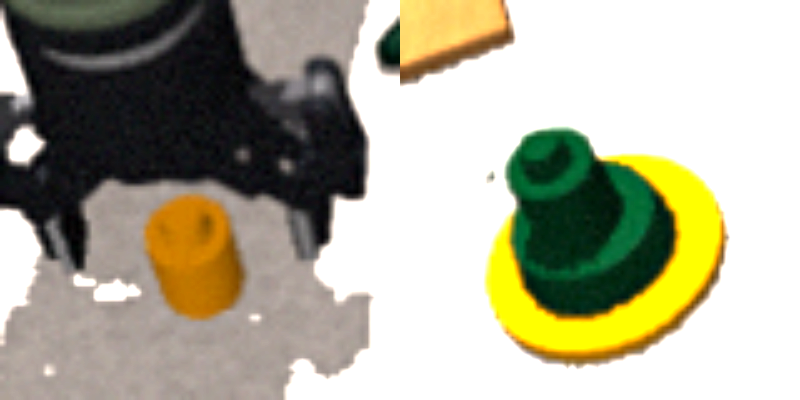

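```bash
python3 -m inch '[[[0,0,0],[0,0,0],30],[[0,0,0],[0,0,0],30],[[0,0,0],[0,0,0],30],[[0,0,0],[0,0,0],30],[[0,0,0],[0,0,0],30],[[0,0,0],[0,0,0],30],[[0,0,0],[0,0,0],30],[[0,0,0],[0,0,0],30]]' 40
python3 - <<'E'
from h import *
im={c:vision.capture(c) for c in("scene",)}
cv2.imwrite("pics/a7.png",cv2.convertScaleAbs(cv2.resize(im["scene"][265:345,190:270],(600,600)),alpha=2.5))
E
```

```text
time_s: 13.07
tcp_pos: [0.6243, -0.2186, -0.0191]
eef_rot: [0.001, 0.139, 0.99, -0.0]
ft_force: [0.0, -0.3, 3.3]
opening: 0.0328
gripper_force: 39.8
```

View pics/a7.png

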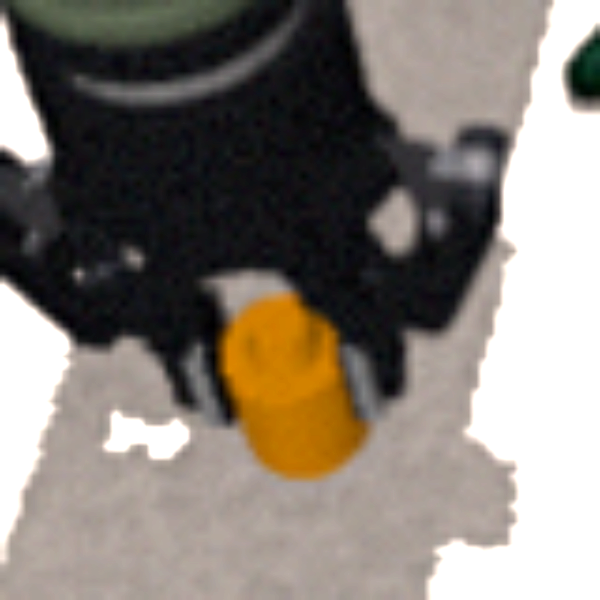

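```bash
python3 -m inch '[[[0,0,1],[0,0,0],25],[[0,0,3],[0,0,0],25],[[0,0,5],[0,0,0],25],[[0,0,8],[0,0,0],25],[[0,0,10],[0,0,0],25],[[0,0,11],[0,0,0],25],[[0,0,11],[0,0,0],25]]' 40
python3 -m inch '[[[-1,-2,0],[0,0,0],25],[[-3,-5,0],[0,0,0],25],[[-5,-8,0],[0,0,0],25],[[-7,-12,0],[0,0,0],25],[[-9,-15,0],[0,0,0],25],[[-10.5,-17.7,0],[0,0,0],25],[[-11.1,-18.7,0],[0,0,0],25],[[-11.1,-18.7,0],[0,0,0],25],[[-11.1,-18.7,0],[0,0,0],25],[[-11.1,-18.7,0],[0,0,0],25]]'
python3 -m inch '[[[0,0,0],[0,0,0],25],[[0,0,0],[0,0,0],25],[[0,0,0],[0,0,0],25]]'
python3 - <<'E'
from h import *
im={c:vision.capture(c) for c in("scene","top")}
cv2.imwrite("pics/a8.png",cv2.convertScaleAbs(np.hstack([cv2.resize(im["scene"][230:330,82:182],(400,400)),cv2.resize(im["top"][195:295,450:550],(400,400))]),alpha=2))
for c in im:
    for z in(.0995-.0085,): pass
    k=proj(c,cyl(.017,.017,0,.04)+[.5133,-.406,.11]); o=(82,230) if c=="scene" else (450,195)
    print(c,((k.min(0)-o)*4).round(),((k.max(0)-o)*4).round())
E
```

```text
time_s: 13.7
tcp_pos: [0.6258, -0.2194, 0.0938]
eef_rot: [0.003, 0.139, 0.99, -0.001]
ft_force: [0.5, -0.8, -1.0]
opening: 0.0328
gripper_force: 39.7
time_s: 14.53
tcp_pos: [0.5131, -0.4033, 0.0891]
eef_rot: [-0.001, 0.139, 0.99, 0.001]
ft_force: [0.6, -0.0, -1.0]
opening: 0.0327
gripper_force: 39.8
time_s: 14.78
tcp_pos: [0.5137, -0.404, 0.0903]
eef_rot: [0.0, 0.138, 0.99, 0.0]
ft_force: [-0.7, -0.2, -1.2]
opening: 0.0327
gripper_force: 39.8
scene [62. 82.] [165. 191.]
top [177. 157.] [272. 224.]
```

View pics/a8.png

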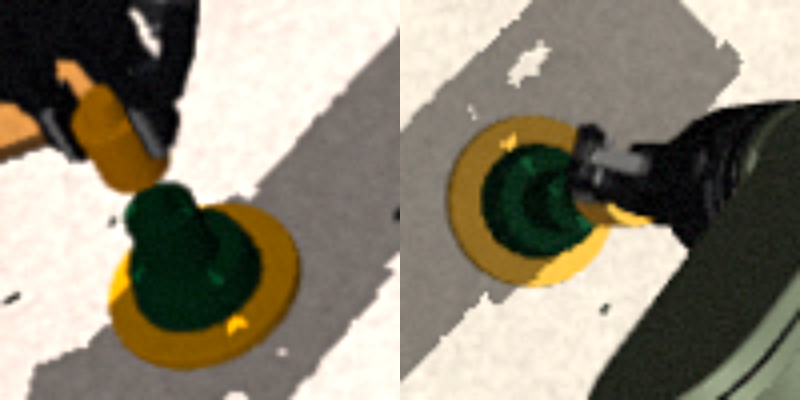

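```bash
python3 -m inch '[[[0,-0.1,-0.5],[0,0,0],25],[[0,-0.1,-1],[0,0,0],25],[[0,-0.1,-1.5],[0,0,0],25],[[0,-0.1,-2],[0,0,0],25],[[0,-0.1,-2.3],[0,0,0],25],[[0,-0.1,-2.3],[0,0,0],25],[[0,-0.1,-2.3],[0,0,0],25],[[0,-0.1,-2.3],[0,0,0],25]]'
```

```text
time_s: 15.55
tcp_pos: [0.5129, -0.4066, 0.0674]
eef_rot: [0.0, 0.14, 0.99, -0.0]
ft_force: [-0.4, -0.2, -0.5]
opening: 0.0333
gripper_force: 39.8
```

```bash
python3 -m inch '[[[0,0,-0.3],[0,0,0],25],[[0,0,-0.6],[0,0,0],25],[[0,0,-0.9],[0,0,0],25],[[0,0,-1.1],[0,0,0],25],[[0,0,-1.3],[0,0,0],25],[[0,0,-1.4],[0,0,0],25],[[0,0,-1.45],[0,0,0],25],[[0,0,-1.5],[0,0,0],25],[[0,0,-1.5],[0,0,0],25],[[0,0,-1.5],[0,0,0],25]]'
```

```text
time_s: 16.38
tcp_pos: [0.5129, -0.4063, 0.0529]
eef_rot: [0.0, 0.139, 0.99, -0.0]
ft_force: [-1.5, 2.1, 5.1]
opening: 0.0328
gripper_force: 40.1
```

```bash
python3 -m inch '[[[0,0,0],[0,0,0],100],[[0,0,0],[0,0,0],100],[[0,0,0],[0,0,0],100],[[0,0,0],[0,0,0],100],[[0,0,0],[0,0,0],100],[[0,0,2],[0,0,0],100],[[0,0,5],[0,0,0],100],[[0,0,8],[0,0,0],100],[[0,0,8],[0,0,0],100]]' 40
python3 -m inch '[[[-1,4,0],[0,0,0.1],100],[[-1.5,8,0],[0,0,0.2],100],[[-2,12,0],[0,0,0.3],100],[[-2.5,16,0],[0,0,0.4],100],[[-3,20,0],[0,0,0.5],100],[[-3.5,24,0],[0,0,0.6],100],[[-4,28,0],[0,0,0.7],100],[[-4.5,32,0],[0,0,0.77],100],[[-5,36,0],[0,0,0.77],100],[[-5.5,40,0],[0,0,0.77],100]]'
python3 -m inch '[[[-1,4,0],[0,0,0],100],[[-1.5,8,0],[0,0,0],100],[[-2,12,0],[0,0,0],100],[[-2.2,16,0],[0,0,0],100],[[-2.2,17.6,0],[0,0,0],100],[[-2.2,17.6,0],[0,0,0],100],[[-2.2,17.6,0],[0,0,0],100],[[-2.2,17.6,0],[0,0,0],100],[[-2.2,17.6,0],[0,0,0],100],[[-2.2,17.6,0],[0,0,0],100]]'
python3 - <<'E'
from h import *
im={c:vision.capture(c) for c in("scene","top")}
fit({"scene":im["scene"]},"sleeve",{"scene":proj("scene",[[.512,-.406,.095]])[0]},z=.072)
fit(im,"sleeve",{c:proj(c,[[.512,-.406,.095]])[0] for c in im},z=.072)
fit(im,"bell",{c:proj(c,[[.512,-.406,.047]])[0] for c in im},z=.01)
cv2.imwrite("pics/a9.png",cv2.convertScaleAbs(np.hstack([cv2.resize(im["scene"][230:330,82:182],(400,400)),cv2.resize(im["scene"][155:255,322:422],(400,400))]),alpha=2))
E
```

```text
time_s: 17.13
tcp_pos: [0.5165, -0.4101, 0.1402]
eef_rot: [0.005, 0.139, 0.99, -0.004]
ft_force: [1.4, -0.7, 1.8]
opening: 0.085
gripper_force: 0.0
time_s: 17.97
tcp_pos: [0.4575, -0.0047, 0.1325]
eef_rot: [0.001, -0.242, 0.97, -0.0]
ft_force: [0.8, -0.0, -0.0]
opening: 0.0854
gripper_force: 0.0
time_s: 18.8
tcp_pos: [0.4361, 0.1684, 0.1322]
eef_rot: [-0.0, -0.242, 0.97, -0.0]
ft_force: [0.2, -0.4, 0.3]
opening: 0.0858
gripper_force: 0.0
sleeve scene area obs/model 2849.0 417 ang -1.045 0.965
sleeve xy [ 0.3982 -0.4773] res px [-0.    0.01]
sleeve scene area obs/model 2849.0 442 ang -1.045 0.994
sleeve top area obs/model 995.0 318 ang -0.051 0.069
sleeve xy [ 0.4729 -0.4255] res px [25.67 20.3  22.99 17.44]
bell scene area obs/model 674.0 1074 ang -0.498 0.967
bell top area obs/model 450.0 792 ang 1.434 0.014
bell xy [ 0.5152 -0.4006] res px [ 0.82 -3.1   2.   -2.68]
```

View pics/a9.png

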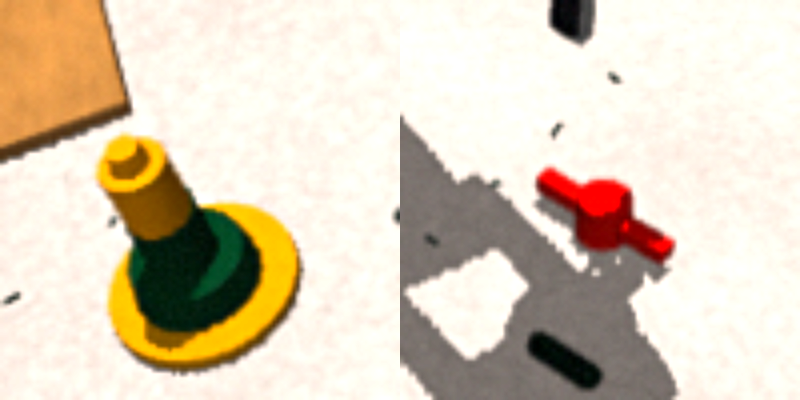

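```bash
python3 -m inch '[[[0,0.1,-3],[0,0,0],100],[[0,0.1,-6],[0,0,0],100],[[0,0.1,-9],[0,0,0],100],[[0,0.1,-12],[0,0,0],100],[[0,0.1,-14],[0,0,0],100],[[0,0.1,-15],[0,0,0],100],[[0,0.1,-15.5],[0,0,0],100],[[0,0.1,-15.8],[0,0,0],100],[[0,0.1,-15.8],[0,0,0],100],[[0,0.1,-15.8],[0,0,0],100]]' 30
python3 -m inch '[[[0,0,0],[0,0,0],30],[[0,0,0],[0,0,0],30],[[0,0,0],[0,0,0],30],[[0,0,0],[0,0,0],30],[[0,0,0],[0,0,0],30],[[0,0,0],[0,0,0],30],[[0,0,0],[0,0,0],30],[[0,0,0],[0,0,0],30]]' 30
python3 - <<'E'
from h import *
print(proj("scene",[[.5126,-.4063,.124],[.5126,-.4063,.112]]),(np.array([[123,143]])/4+[82,230]))
E
```

```text
time_s: 19.73
tcp_pos: [0.4373, 0.1709, -0.0245]
eef_rot: [0.001, -0.243, 0.97, -0.0]
ft_force: [0.2, 0.0, 0.2]
opening: 0.0852
gripper_force: 0.0
time_s: 20.4
tcp_pos: [0.4362, 0.1707, -0.0251]
eef_rot: [0.0, -0.243, 0.97, -0.0]
ft_force: [-1.3, -0.6, 6.0]
opening: 0.0333
gripper_force: 29.5
[[111.5409533  265.86286553]
 [113.78959745 269.70817961]] [[112.75 265.75]]
```

```bash
python3 -m inch '[[[0,0,1],[0,0,0],25],[[0,0,3],[0,0,0],25],[[0,0,5],[0,0,0],25],[[0,0,8],[0,0,0],25],[[0,0,11],[0,0,0],25],[[0,0,13.5],[0,0,0],25],[[0,0,15],[0,0,0],25],[[0,0,15],[0,0,0],25],[[0,0,15],[0,0,0],25]]' 40
python3 -m inch '[[[0.2,-1.5,0],[0,0,-0.05],25],[[0.5,-4,0],[0,0,-0.15],25],[[1,-8,0],[0,0,-0.25],25],[[1.6,-12,0],[0,0,-0.35],25],[[2.1,-16,0],[0,0,-0.45],25],[[2.7,-20,0],[0,0,-0.55],25],[[3.2,-24,0],[0,0,-0.65],25],[[3.7,-28,0],[0,0,-0.72],25],[[4.2,-32,0],[0,0,-0.77],25],[[4.6,-35,0],[0,0,-0.77],25]]'
python3 -m inch '[[[0.5,-4,0],[0,0,0],25],[[1,-8,0],[0,0,0],25],[[1.6,-12,0],[0,0,0],25],[[2.1,-16,0],[0,0,0],25],[[2.7,-19,0],[0,0,0],25],[[2.9,-21,0],[0,0,0],25],[[3,-22,0],[0,0,0],25],[[3.05,-22.65,0],[0,0,0],25],[[3.05,-22.65,0],[0,0,0],25],[[3.05,-22.65,0],[0,0,0],25]]'
python3 -m inch '[[[0,0,0],[0,0,0],25],[[0,0,0],[0,0,0],25],[[0,0,0],[0,0,0],25],[[0,0,0],[0,0,0],25],[[0,0,0],[0,0,0],25],[[0,0,0],[0,0,0],25]]'
python3 - <<'E'
from h import *
im={c:vision.capture(c) for c in("scene","top")}
cv2.imwrite("pics/a10.png",cv2.convertScaleAbs(np.hstack([cv2.resize(im["scene"][210:310,72:172],(400,400)),cv2.resize(im["top"][195:295,450:550],(400,400))]),alpha=2))
for c in im:
    k=proj(c,cyl(.017,.017,0,.03)+[.5127,-.406,.15]); o=(72,210) if c=="scene" else (450,195)
    print(c,((k.min(0)-o)*4).round(),((k.max(0)-o)*4).round())
E
```

```text
time_s: 21.15
tcp_pos: [0.4363, 0.1708, 0.125]
eef_rot: [0.001, -0.243, 0.97, -0.0]
ft_force: [-0.3, -0.4, -2.6]
opening: 0.0323
gripper_force: 39.8
time_s: 21.98
tcp_pos: [0.4802, -0.1817, 0.1219]
eef_rot: [-0.002, 0.141, 0.99, 0.0]
ft_force: [1.4, 0.5, -0.7]
opening: 0.0326
gripper_force: 39.9
time_s: 22.82
tcp_pos: [0.5118, -0.4042, 0.1231]
eef_rot: [-0.001, 0.139, 0.99, 0.001]
ft_force: [0.9, 0.6, -0.0]
opening: 0.0325
gripper_force: 39.9
time_s: 23.32
tcp_pos: [0.5124, -0.4056, 0.1245]
eef_rot: [0.0, 0.139, 0.99, -0.0]
ft_force: [-1.0, 0.6, -0.4]
opening: 0.0326
gripper_force: 39.9
scene [ 77. 119.] [175. 218.]
top [208. 156.] [300. 225.]
```

View pics/a10.png

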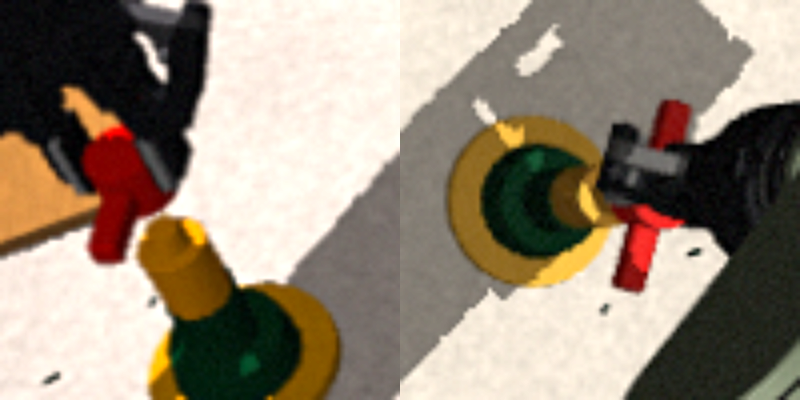

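```bash
python3 -m inch '[[[0,0,-0.5],[0,0,0],25],[[0,0,-1],[0,0,0],25],[[0,0,-1.5],[0,0,0],25],[[0,0,-2],[0,0,0],25],[[0,0,-2.4],[0,0,0],25],[[0,0,-2.7],[0,0,0],25],[[0,0,-2.7],[0,0,0],25],[[0,0,-2.7],[0,0,0],25]]'
python3 -m inch '[[[0,0,-0.2],[0,0,0],25],[[0,0,-0.4],[0,0,0],25],[[0,0,-0.6],[0,0,0],25],[[0,0,-0.8],[0,0,0],25],[[0,0,-1],[0,0,0],25],[[0,0,-1.1],[0,0,0],25],[[0,0,-1.15],[0,0,0],25],[[0,0,-1.15],[0,0,0],25],[[0,0,-1.15],[0,0,0],25]]'
```

```text
time_s: 24.08
tcp_pos: [0.5122, -0.4058, 0.0969]
eef_rot: [-0.0, 0.139, 0.99, 0.0]
ft_force: [-0.5, -0.5, -1.0]
opening: 0.0326
gripper_force: 39.9
time_s: 24.83
tcp_pos: [0.5127, -0.4061, 0.087]
eef_rot: [0.0, 0.139, 0.99, -0.0]
ft_force: [-1.3, 0.4, 5.6]
opening: 0.0326
gripper_force: 40.3
```

```bash
python3 -m inch '[[[0,0,0],[0,0,0],100],[[0,0,0],[0,0,0],100],[[0,0,0],[0,0,0],100],[[0,0,0],[0,0,0],100],[[0,0,0],[0,0,0],100],[[0,0,2],[0,0,0],100],[[0,0,5],[0,0,0],100],[[0,0,7],[0,0,0],100],[[0,0,7],[0,0,0],100]]' 40
python3 -m inch '[[[-1,3,0],[0,0,0],100],[[-3,7,0],[0,0,0],100],[[-4,11,0],[0,0,0],100],[[-6,15,0],[0,0,0],100],[[-7.5,18,0],[0,0,0],100],[[-8.6,20.7,0],[0,0,0],100],[[-8.6,20.7,0],[0,0,0],100],[[-8.6,20.7,0],[0,0,0],100],[[-8.6,20.7,0],[0,0,0],100],[[-8.6,20.7,0],[0,0,0],100]]'
python3 -m inch '[[[0,0,-3],[0,0,0],100],[[0,0,-6],[0,0,0],100],[[0,0,-6],[0,0,0],100],[[0,0,-6],[0,0,0],100],[[0,0,-6],[0,0,0],100],[[0,0,-6],[0,0,0],100]]'
python3 - <<'E'
from h import *
im={c:vision.capture(c) for c in("scene","top")}
cv2.imwrite("pics/a11.png",cv2.convertScaleAbs(np.hstack([cv2.resize(im["scene"][230:330,82:182],(400,400)),cv2.resize(im["scene"][185:285,172:272],(400,400))]),alpha=2))
E
```

```text
time_s: 25.58
tcp_pos: [0.5151, -0.4087, 0.162]
eef_rot: [0.004, 0.139, 0.99, -0.003]
ft_force: [0.6, -0.5, 1.0]
opening: 0.0853
gripper_force: 0.0
time_s: 26.42
tcp_pos: [0.427, -0.2, 0.1559]
eef_rot: [0.0, 0.14, 0.99, -0.0]
ft_force: [0.8, 0.2, 0.7]
opening: 0.0854
gripper_force: 0.0
time_s: 26.92
tcp_pos: [0.4279, -0.2003, 0.0977]
eef_rot: [0.002, 0.14, 0.99, -0.001]
ft_force: [-0.1, 0.1, 0.1]
opening: 0.0853
gripper_force: 0.0
```

View pics/a11.png

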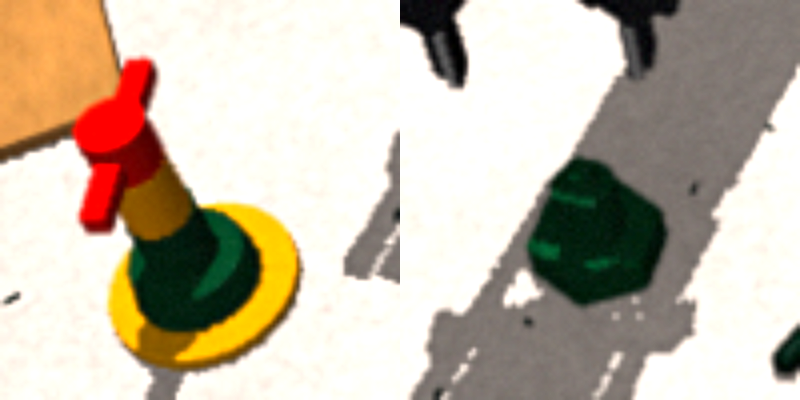

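```bash
python3 -m inch '[[[0,0.1,-2],[0,0,0],100],[[0,0.1,-4],[0,0,0],100],[[0,0.1,-6],[0,0,0],100],[[0,0.1,-8],[0,0,0],100],[[0,0.1,-9.2],[0,0,0],100],[[0,0.1,-9.2],[0,0,0],100],[[0,0.1,-9.2],[0,0,0],100],[[0,0.1,-9.2],[0,0,0],30],[[0,0.1,-9.2],[0,0,0],30],[[0,0.1,-9.2],[0,0,0],30]]' 60
python3 -m inch '[[[0,0,0],[0,0,0],30],[[0,0,0],[0,0,0],30],[[0,0,0],[0,0,0],30],[[0,0,0],[0,0,0],30],[[0,0,0],[0,0,0],30],[[0,0,0],[0,0,0],30]]'
```

```text
time_s: 27.85
tcp_pos: [0.4274, -0.1986, 0.0051]
eef_rot: [0.001, 0.139, 0.99, -0.001]
ft_force: [-0.1, 0.9, -0.2]
opening: 0.0513
gripper_force: 0.0
time_s: 28.35
tcp_pos: [0.4272, -0.1986, 0.005]
eef_rot: [0.001, 0.139, 0.99, -0.0]
ft_force: [-1.4, 0.3, 6.2]
opening: 0.0339
gripper_force: 60.0
```

```bash
python3 -m inch '[[[0,0,1],[0,0,0],25],[[0,0,3],[0,0,0],25],[[0,0,5],[0,0,0],25],[[0,0,7],[0,0,0],25],[[0,0,9],[0,0,0],25],[[0,0,10],[0,0,0],25],[[0,0,10],[0,0,0],25]]' 60
python3 -m inch '[[[0.1,2,0],[0,0,0],25],[[0.3,5,0],[0,0,0],25],[[0.6,9,0],[0,0,0],25],[[0.9,13,0],[0,0,0],25],[[1.2,17,0],[0,0,0],25],[[1.5,21,0],[0,0,0],25],[[1.8,25,0],[0,0,0],25],[[2.1,29,0],[0,0,0],25],[[2.4,33,0],[0,0,0],25],[[2.7,37,0],[0,0,0],25]]'
python3 -m inch '[[[0.3,4,0],[0,0,0],25],[[0.6,8,0],[0,0,0],25],[[0.9,12,0],[0,0,0],25],[[1.2,16,0],[0,0,0],25],[[1.4,20,0],[0,0,0],25],[[1.7,23,0],[0,0,0],25],[[1.8,24.5,0],[0,0,0],25],[[1.83,25.1,0],[0,0,0],25],[[1.83,25.1,0],[0,0,0],25],[[1.83,25.1,0],[0,0,0],25]]'
python3 -m inch '[[[0,0,-1],[0,0,0],25],[[0,0,-2.5],[0,0,0],25],[[0,0,-4],[0,0,0],25],[[0,0,-5],[0,0,0],25],[[0,0,-5],[0,0,0],25],[[0,0,-5],[0,0,0],25],[[0,0,-5],[0,0,0],25],[[0,0,-5],[0,0,0],25]]'
python3 - <<'E'
from h import *
im={c:vision.capture(c) for c in("scene","top")}
cv2.imwrite("pics/a12.png",cv2.convertScaleAbs(np.hstack([cv2.resize(im["scene"][140:240,420:520],(400,400)),cv2.resize(im["top"][205:305,72:172],(400,400))]),alpha=2))
for c in im:
    k=proj(c,cyl(.0393,.0393,0,.024,6)+[.4723,.4228,.05]); o=(420,140) if c=="scene" else (72,205)
    print(c,((k.min(0)-o)*4).round(),((k.max(0)-o)*4).round())
E
```

```text
time_s: 28.93
tcp_pos: [0.4282, -0.1991, 0.1066]
eef_rot: [0.003, 0.139, 0.99, -0.001]
ft_force: [0.9, -0.9, -1.1]
opening: 0.0341
gripper_force: 59.8
time_s: 29.77
tcp_pos: [0.4517, 0.1739, 0.1023]
eef_rot: [-0.001, 0.139, 0.99, -0.0]
ft_force: [0.4, 0.3, -0.7]
opening: 0.0341
gripper_force: 60.0
time_s: 30.6
tcp_pos: [0.4707, 0.4219, 0.1023]
eef_rot: [-0.001, 0.139, 0.99, -0.001]
ft_force: [-0.5, -0.2, -1.2]
opening: 0.034
gripper_force: 60.1
time_s: 31.27
tcp_pos: [0.4726, 0.4235, 0.055]
eef_rot: [0.001, 0.14, 0.99, 0.001]
ft_force: [-0.0, 0.7, -1.1]
opening: 0.0339
gripper_force: 60.1
scene [154. 103.] [294. 215.]
top [ 89. 122.] [232. 270.]
```

View pics/a12.png

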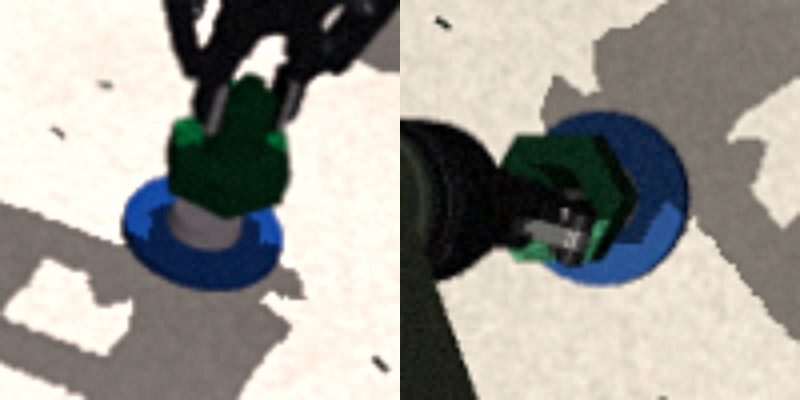

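```bash
python3 -m inch '[[[0,0,-0.7],[0,0,0],25],[[0,0,-1.4],[0,0,0],25],[[0,0,-2],[0,0,0],25],[[0,0,-2.6],[0,0,0],25],[[0,0,-3.1],[0,0,0],25],[[0,0,-3.5],[0,0,0],25],[[0,0,-3.8],[0,0,0],25],[[0,0,-4],[0,0,0],25],[[0,0,-4],[0,0,0],25],[[0,0,-4],[0,0,0],25]]'
```

```text
time_s: 32.2
tcp_pos: [0.4711, 0.4229, 0.0151]
eef_rot: [-0.001, 0.139, 0.99, -0.001]
ft_force: [-3.6, -2.8, 6.5]
opening: 0.034
gripper_force: 60.8
```

```bash
python3 -m inch '[[[0,0,0],[0,0,0],100],[[0,0,0],[0,0,0],100],[[0,0,0],[0,0,0],100],[[0,0,0],[0,0,0],100],[[0,0,0],[0,0,0],100],[[0,0,2],[0,0,0],100],[[0,0,5],[0,0,0],100],[[0,0,8],[0,0,0],100],[[0,0,10],[0,0,0],100],[[0,0,10],[0,0,0],100]]' 40
python3 -m inch '[[[2,-3,0],[0,0,0],100],[[5,-6,0],[0,0,0],100],[[7,-9,0],[0,0,0],100],[[10,-12,0],[0,0,0],100],[[13,-15,0],[0,0,0],100],[[15,-18,0],[0,0,0],100],[[16.9,-19.6,0],[0,0,0],100],[[16.9,-19.6,0],[0,0,0],100],[[16.9,-19.6,0],[0,0,0],100],[[16.9,-19.6,0],[0,0,0],100]]'
python3 -m inch '[[[0,0,-1],[0,0,0],100],[[0,0,-1],[0,0,0],100],[[0,0,-1],[0,0,0],100],[[0,0,-1],[0,0,0],100]]'
python3 - <<'E'
from h import *
im={c:vision.capture(c) for c in("scene","top")}
fit(im,"hexcup",{c:proj(c,[[.4723,.4228,.047]])[0] for c in im},z=.01,yaw=np.pi/2)
fit({"scene":im["scene"]},"hexcup",{"scene":proj("scene",[[.4723,.4228,.047]])[0]},z=.01,yaw=np.pi/2)
fit({"scene":im["scene"]},"disc",{"scene":(434,266)})
E
```

```text
time_s: 33.03
tcp_pos: [0.4754, 0.4258, 0.1202]
eef_rot: [0.004, 0.139, 0.99, 0.004]
ft_force: [1.4, 1.0, 1.1]
opening: 0.0856
gripper_force: 0.0
time_s: 33.87
tcp_pos: [0.6396, 0.2273, 0.1125]
eef_rot: [-0.001, 0.14, 0.99, -0.0]
ft_force: [-0.4, -0.2, -1.3]
opening: 0.0858
gripper_force: 0.0
time_s: 34.2
tcp_pos: [0.6396, 0.228, 0.1032]
eef_rot: [-0.001, 0.139, 0.99, -0.0]
ft_force: [-0.0, 0.2, -0.4]
opening: 0.0854
gripper_force: 0.0
hexcup scene area obs/model 73.0 784 ang -1.282 -1.174
hexcup top area obs/model 1.0 920 ang 0.0 -0.055
hexcup xy [0.4677 0.4451] res px [-1.42 -6.35  0.35 -4.32]
hexcup scene area obs/model 73.0 804 ang -1.282 -1.159
hexcup xy [0.4888 0.4359] res px [ 0.   -0.01]
disc scene area obs/model 419.0 479 ang -1.392 -1.241
disc xy [0.6406 0.226 ] res px [-0.  0.]
```

```bash
python3 -m inch '[[[0,-0.1,-3],[0,0,0],100],[[0,-0.1,-6],[0,0,0],100],[[0,-0.1,-9],[0,0,0],100],[[0,-0.1,-11],[0,0,0],100],[[0,-0.1,-12],[0,0,0],100],[[0,-0.1,-12.7],[0,0,0],100],[[0,-0.1,-13.1],[0,0,0],100],[[0,-0.1,-13.1],[0,0,0],100],[[0,-0.1,-13.1],[0,0,0],100]]' 40
python3 -m inch '[[[0,0,0],[0,0,0],40],[[0,0,0],[0,0,0],40],[[0,0,0],[0,0,0],40],[[0,0,0],[0,0,0],40],[[0,0,0],[0,0,0],40],[[0,0,0],[0,0,0],40],[[0,0,0],[0,0,0],40]]' 40
python3 - <<'E'
from h import *
im={c:vision.capture(c) for c in("scene","top")}
cv2.imwrite("pics/a13.png",cv2.convertScaleAbs(np.hstack([cv2.resize(im["scene"][140:240,420:520],(400,400)),cv2.resize(im["top"][205:305,72:172],(400,400))]),alpha=2.5))
for c in im: print(c,((proj(c,[[.4723,.4228,.084],[.4723,.4228,.072]])-((420,140) if c=="scene" else (72,205)))*4).round())
E
```

```text
time_s: 35.05
tcp_pos: [0.642, 0.2265, -0.0256]
eef_rot: [0.001, 0.139, 0.99, 0.0]
ft_force: [0.5, -1.2, 0.9]
opening: 0.0852
gripper_force: 0.0
time_s: 35.63
tcp_pos: [0.6418, 0.2264, -0.0258]
eef_rot: [0.001, 0.139, 0.99, 0.0]
ft_force: [-0.4, -0.1, 5.3]
opening: 0.0463
gripper_force: 41.5
scene [[232. 131.]
 [228. 146.]]
top [[145. 196.]
 [154. 196.]]
```

View pics/a13.png

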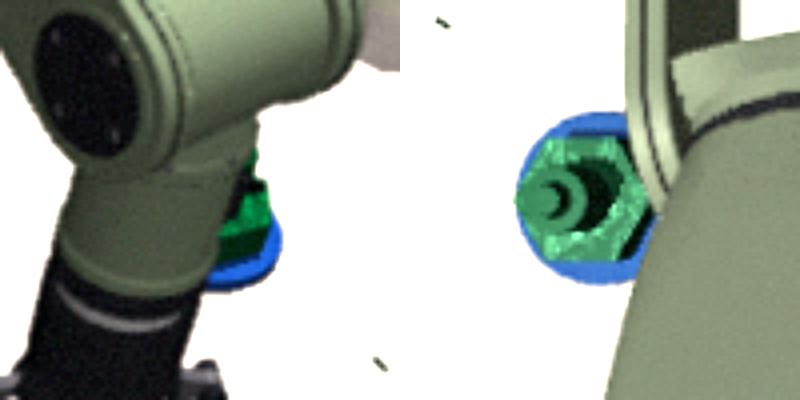

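```bash
python3 -m inch '[[[0,0,1],[0,0,0],40],[[0,0,3],[0,0,0],40],[[0,0,5],[0,0,0],40],[[0,0,8],[0,0,0],40],[[0,0,10],[0,0,0],40],[[0,0,11],[0,0,0],40],[[0,0,11],[0,0,0],40]]' 40
python3 -m inch '[[[-1,1.2,0],[0,0,0],40],[[-3,3.5,0],[0,0,0],40],[[-5.5,6.5,0],[0,0,0],40],[[-8,9.5,0],[0,0,0],40],[[-11,12.5,0],[0,0,0],40],[[-13.5,15.5,0],[0,0,0],40],[[-15.5,18,0],[0,0,0],40],[[-16.5,19.2,0],[0,0,0],40],[[-16.9,19.6,0],[0,0,0],40],[[-16.9,19.6,0],[0,0,0],40]]'
python3 -m inch '[[[0,0,0],[0,0,0],40],[[0,0,0],[0,0,0],40],[[0,0,0],[0,0,0],40],[[0,0,0],[0,0,0],40],[[0,0,0],[0,0,0],40],[[0,0,0],[0,0,0],40]]'
python3 - <<'E'
from h import *
im={c:vision.capture(c) for c in("scene","top")}
p=[.4708,.4228,.123]
for c in im: fit({c:im[c]},"disc",{c:proj(c,[p])[0]},z=.11)
E
```

```text
time_s: 36.32
tcp_pos: [0.6428, 0.2267, 0.0864]
eef_rot: [0.003, 0.139, 0.99, 0.001]
ft_force: [0.2, -0.8, -0.1]
opening: 0.0468
gripper_force: 41.2
time_s: 37.15
tcp_pos: [0.4693, 0.4224, 0.081]
eef_rot: [-0.001, 0.138, 0.99, -0.001]
ft_force: [-0.2, 0.1, -1.1]
opening: 0.0465
gripper_force: 41.2
time_s: 37.65
tcp_pos: [0.4722, 0.4215, 0.0829]
eef_rot: [0.0, 0.14, 0.99, 0.0]
ft_force: [-0.4, -1.3, -0.6]
opening: 0.0465
gripper_force: 41.2
disc scene area obs/model 310.0 408 ang -1.091 -0.421
disc xy [0.4737 0.4234] res px [-0.  0.]
disc top area obs/model 81.0 555 ang 0.29 -0.022
disc xy [0.4851 0.4217] res px [-0.   -0.01]
```

```bash
python3 -m inch '[[[0,0.1,-0.5],[0,0,0],40],[[0,0.1,-1],[0,0,0],40],[[0,0.1,-1.5],[0,0,0],40],[[0,0.1,-1.9],[0,0,0],40],[[0,0.1,-2.2],[0,0,0],40],[[0,0.1,-2.4],[0,0,0],40],[[0,0.1,-2.4],[0,0,0],40],[[0,0.1,-2.4],[0,0,0],40]]'
python3 -m inch '[[[0,0,-0.2],[0,0,0],40],[[0,0,-0.4],[0,0,0],40],[[0,0,-0.6],[0,0,0],40],[[0,0,-0.8],[0,0,0],40],[[0,0,-0.9],[0,0,0],40],[[0,0,-0.9],[0,0,0],40],[[0,0,-0.9],[0,0,0],40],[[0,0,-0.9],[0,0,0],40]]'
```

```text
time_s: 38.42
tcp_pos: [0.4715, 0.4231, 0.0586]
eef_rot: [-0.0, 0.139, 0.99, -0.0]
ft_force: [-0.4, -0.3, -0.9]
opening: 0.0467
gripper_force: 41.2
time_s: 39.08
tcp_pos: [0.4717, 0.4232, 0.0498]
eef_rot: [0.0, 0.139, 0.99, 0.0]
ft_force: [-0.8, 0.2, -0.1]
opening: 0.0464
gripper_force: 41.2
```

No contact yet; about 4 mm remain.

```bash
python3 -m inch '[[[0,0,-0.1],[0,0,0],40],[[0,0,-0.2],[0,0,0],40],[[0,0,-0.3],[0,0,0],40],[[0,0,-0.35],[0,0,0],40],[[0,0,-0.4],[0,0,0],40],[[0,0,-0.4],[0,0,0],40],[[0,0,-0.4],[0,0,0],40],[[0,0,-0.4],[0,0,0],40]]'
```

```text
time_s: 39.75
tcp_pos: [0.4716, 0.4232, 0.0463]
eef_rot: [0.0, 0.139, 0.99, -0.0]
ft_force: [-2.4, -0.3, 5.3]
opening: 0.0464
gripper_force: 41.6
```

Contact exactly at the expected seat height. Release, retreat, and verify by measurement.

```bash
python3 -m inch '[[[0,0,0],[0,0,0],100],[[0,0,0],[0,0,0],100],[[0,0,0],[0,0,0],100],[[0,0,0],[0,0,0],100],[[0,0,0],[0,0,0],100],[[0,0,2],[0,0,0],100],[[0,0,5],[0,0,0],100],[[0,0,9],[0,0,0],100],[[0,0,12],[0,0,0],100],[[0,0,12],[0,0,0],100]]' 40
python3 -m inch '[[[-2,-4,0],[0,0,0],100],[[-4,-8,0],[0,0,0],100],[[-5,-12,0],[0,0,0],100],[[-5,-16,0],[0,0,0],100],[[-5,-20,0],[0,0,0],100],[[-5,-24,0],[0,0,0],100],[[-5,-28,0],[0,0,0],100],[[-5,-32,0],[0,0,0],100],[[-5,-32,0],[0,0,0],100],[[-5,-32,0],[0,0,0],100]]'
python3 - <<'E'
from h import *
im={c:vision.capture(c) for c in("scene","top")}
def go(n,p,z,cams=("scene","top"),yaw=0):
    for c in cams:
        try: fit({c:im[c]},n,{c:proj(c,[p])[0]},z=z,yaw=yaw)
        except Exception as e: print(n,c,e)
go("disc",[.471,.423,.085],.072); go("hexcup",[.471,.423,.03],.01,yaw=1.57)
go("crossbar",[.5126,-.406,.127],.112,yaw=.49-.77); go("bell",[.512,-.406,.03],.01); go("rabbit",[.666,.0095,.045],0)
i0={c:cv2.imread(f"pics/{c}0.png") for c in im}; im=i0; go("rabbit",[.666,.0095,.045],0)
E
```

```text
time_s: 40.58
tcp_pos: [0.4763, 0.4264, 0.175]
eef_rot: [0.006, 0.139, 0.99, 0.005]
ft_force: [1.2, 1.0, 2.1]
opening: 0.0855
gripper_force: 0.0
time_s: 41.42
tcp_pos: [0.4218, 0.1013, 0.1658]
eef_rot: [0.0, 0.142, 0.99, 0.0]
ft_force: [-0.1, 0.5, 0.6]
opening: 0.0853
gripper_force: 0.0
disc scene area obs/model 323.0 388 ang -1.283 -0.541
disc xy [0.4712 0.4241] res px [-0.01  0.  ]
disc top area obs/model 410.0 512 ang 1.395 -0.051
disc xy [0.4693 0.4277] res px [-0. -0.]
hexcup scene area obs/model 944.0 779 ang -1.27 -1.19
hexcup xy [0.4597 0.4347] res px [0. 0.]
hexcup top area obs/model 959.0 918 ang -0.105 -0.075
hexcup xy [0.4706 0.4321] res px [ 0.   -0.02]
crossbar scene area obs/model 566.0 675 ang -1.325 -1.298
crossbar xy [ 0.5131 -0.4059] res px [ 0. -0.]
crossbar top area obs/model 505.0 594 ang -1.29 -1.284
crossbar xy [ 0.5115 -0.4049] res px [-0. -0.]
bell scene area obs/model 674.0 1084 ang -0.521 0.961
bell xy [ 0.5223 -0.4028] res px [ 0. -0.]
bell top area obs/model 442.0 791 ang 1.445 0.023
bell xy [ 0.5089 -0.3957] res px [-0.  0.]
rabbit scene area obs/model 944.0 1164 ang -1.534 -1.52
rabbit xy [0.6674 0.0074] res px [-0.01  0.  ]
rabbit top area obs/model 602.0 642 ang -1.46 -1.515
rabbit xy [0.6624 0.011 ] res px [-0. -0.]
rabbit scene area obs/model 945.0 1165 ang -1.538 -1.521
rabbit xy [0.6673 0.0074] res px [0.   0.01]
rabbit top area obs/model 601.0 640 ang -1.477 -1.517
rabbit xy [0.6623 0.0111] res px [-0. -0.]
```

```bash
python3 -c "
from station import workorder
print(workorder.close_job())"
```

```text
the job is handed in; nothing more can be done
None
```

I built both wax trees and handed the job in at about 41 s: contact came at the computed seat height for all five pieces, the rabbit has not moved, and the verdict was not shown; I viewed 16 pictures, two over the 14 allowed.

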